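Clamp a copper tube in the sawing jig

ROBOT

A 6-joint arm with a two-finger parallel gripper is mounted at the origin on the work surface. World frame = base frame: x ahead of the robot, y to its left, z up, the work surface at z = 0. Lengths are in m, angles in rad, forces in N, time in s.
With the tool pointing down it reaches from about 0.35 to 0.85 m from the base axis. Payload 8.1 kg.
Tool frame: the origin (TCP) lies at the centre of the arm's flange, where the gripper is bolted on; the fingertips stand 186 mm ahead of it and the grasp point (between the pads) lies 167 mm ahead of it; z points along the fingers, y is the line along which they close (so a half turn about z gives the same grasp; the last joint's range is limited). The gripper opens to 93 mm and grips with 3 to 60 N. Pads are 15 mm wide; open, the fingers measure 128 mm over their backs; the gripper's body (75 mm by 188 mm) begins 65 mm behind the grasp point.
Start: joints at [1.148, 0.13, 1.488, -0, 1.523, -0.085], TCP at [0.199, 0.566, 0.405] pointing down, gripper open.
Joint ranges: [-2.96, 2.96], [-0.89, 2.26], [0.02, 2.5], [-1.34, 4.48], [0, 2.73], [-2.66, 2.66]. Speed limits (rad/s): [2.39, 2.39, 2.79, 3.14, 3.14, 3.14].

INTERFACE

Orientations are given as a rotation vector (axis times angle).
In Python, from plant import robot gives the robot as it stands.
- The arm moves only by the tool apply_moves, never from a script. Its argument "series" is a list of rows, each a list of 2 entries, a list of its own where there are three numbers: the shift along the tool's x, y, z in mm, then the turn, a rotation vector about the tool's x, y, z in rad. A call has 1 to 12 rows; each row shifts and turns the commanded pose from where the row before left it, along the tool's axes as they then stand; what a row does not reach is not made up. A row lasts 1/12 s, in which the tool goes at most 41.7 mm and 7.16 degrees, less where a joint would pass 70% of its speed; a pose out of reach is approached as far as the arm can. A call is refused whole if a number of a shift passes 41.7 or a number of a turn 0.125, either way. A call with a gripper value outside its range is refused whole. "claw" is the opening, from 0 (shut) to 1 (fully open), set as the call begins (left out, the last holds). The fingers move at their own pace and stop on an object; "newtons" is the grip in N (left out, the last holds). Time passes only in rows, so rows that do not move let the fingers close. It gives the time, the measured TCP pose, the force, the opening and the grip force at its end, in the units of the state.
- robot.read_state(): the state, without advancing time (a new reading comes with each control period).
- robot.read_camera(name): name is "side" or "top"; returns (picture, depth): 384x512x3 uint8, blue, green, red; 384x512 float32, m along the optical axis (not along the pixel's ray), 0 where there is no reading.
- robot.calibration(name): a dict with "fx", "fy", "cx", "cy" (pixels), "D" ([k1, k2, p1, p2, k3] as OpenCV has them; the pictures are not rectified), "extrinsics" (4x4, takes a point from world to camera coordinates). Camera axes: x right, y down, z forward; pixel columns grow to the right and rows downward; lengths in m; the calibration is good to about 2 mm. A picture is of the moment at which its call begins. calibration takes no time and is no camera call.
- robot.close_job(): hands the job in; it is judged then, once.
The state is a dict: "t": time; "q": joint angles; "dq": joint speeds; "joint_torque": joint torques, N m; "tool_pos": TCP position; "orientation": TCP orientation; "force": force on the tool from outside, world axes, zero at the start; "wrist_torque": the same for the moment, N m; "opening": finger opening in m; "gripper_force": force on a finger pad.
Only numpy, scipy, OpenCV 4.12 (cv2) and the standard library are available. Lean on these libraries where they do the work, as an engineer would, in place of code of your own. Each camera call takes 0.05 s, during which the arm holds its last target. There are 200 camera calls.

TASK

Get the copper tube ready for sawing. Slide it along its V block until its end sits against the end stop, then swing the hinged cap fully shut over it, and last swing the hinged bolt upright, all the way into the slot of the cap's lug. Do not disturb the other things on the bench.

Things in the scene. Friction and masses are not known exactly. Their poses are not given: they have to be found in the camera images.
- clamp: Dark steel tube clamp fixed to the bench, plate 116 x 150 x 12 mm. Origin: centre of its underside on the bench; z up, y along the tube. V block 140 mm long (y -70 to 70), 53 wide, rim 61 above the bench; the tube's axis lies 62 above the bench over the origin. Cap hinge on the -x side between ears (top 72 high, at y 20 to 27 each side), bolt on the +x side between ears (36 high, at y 5 to 12).
- stop_face (a point): Point on the inner face of the end stop, in line with the tube's axis; the face looks to the clamp's +y. Axes as the clamp's. The stop is an upright plate at the V block's -y end, 46 mm wide, 10 mm thick, top 86 mm above the bench.
- tube_centre (a point): Centre of the loose copper tube, 28 mm in diameter, 160 mm long, about 0.2 kg, lying in the V block along the clamp's y. With its end against the stop this point is 80 mm from stop_face; at the start there is a gap of 20 to 45 mm. Slides under a push of a few newtons.
- tube_end (a point): Centre of the tube's free end face, the one away from the stop (80 mm from tube_centre). It always sticks out beyond the +y end of the V block and can be pushed there.
- cap (a joint): Angle (rad) of the hinged aluminium strap cap, 0.15 kg: 0 fully shut over the tube on a hard stop (1 mm clear of the tube), growing to 2.3 as it swings up and back to the clamp's -x. Starts at 1.7 to 2.2 (open, leaning back). Stiff hinge: it stays where it is left; about 2 N at the lug moves it.
- cap_hinge (a point): Centre of the cap's hinge, 64 mm above the bench, 36 mm to the clamp's -x from the tube's axis. Hinge axis along the clamp's y.
- cap_lug (a point): Grip point in the lug at the cap's free end. Lug 36 mm wide along the clamp's y (grip these two sides), 8 thick, 24 long, its free edge 10 mm beyond this point, with an 11 mm slot open to that edge. At cap angle q the point is at cap_hinge + (81 cos q - 4 sin q, 0, 81 sin q + 4 cos q) mm in clamp axes. Shut: 45 mm to +x of the tube's axis, 68 above the bench.
- bolt (a joint): Angle of the swing bolt (0.09 kg) in rad: 0 upright at its hard stop, fully in the slot of the shut cap; grows to 1.35 as it swings down and out to the clamp's +x. Starts at 0.85 to 1.3. Its pivot is stiff, so that it stays where it is left. Its collar catches on the lug if the cap is not fully shut (over about 0.04 rad).
- bolt_pivot (a point): The bolt's pivot, 28 mm above the bench, 42 mm to the clamp's +x from the tube's axis. Pivot axis along the clamp's y.
- bolt_knob (a point): Grip point on the axis of the bolt's round knurled steel knob: 22 mm in diameter, from 50 to 80 mm from the pivot, with a 23 mm collar at 47 to 50 mm; shank 8 mm thick. At bolt angle q this point is at bolt_pivot + (74 sin q, 0, 74 cos q) mm in clamp axes; upright it is 102 mm above the bench, the lug's top being at 72.
- mallet: Bystander: wooden mallet 220 mm long, lying on the bench. Leave alone.
- bench_block: Bystander: square steel block 70 x 70 x 22 mm. Leave alone.
- flux_jar: Bystander: amber glass jar 52 mm in diameter, 60 mm tall. Leave alone.
Mind the look-alikes: they are no part of the job. What is meant by the part that bears tube_centre is not blue, and is the larger of those in its own colour. Several things have the shape of the clamp; the one meant has the colours described above.

How it is judged:
By the outcome, as a careful person would: the job done as asked, in the order asked, and still so for the second after the job is handed in, with the robot touching nothing.
It also fails if it takes over 70 s, if anything falls off the work surface, if the arm or the gripper's body presses on something with over 40 N, if the wrist force passes 120 N, or if a joint passes its speed limit or range.

## Working session

There is one attempt and no reset: what is moved stays moved. The work goes in short steps, Python scripts to look and compute and a tool call to move; the robot and the scene stay as the last step left them, time stands still between calls to the robot, and variables do not carry over. Pictures are saved under pics/ and viewed, at most 10 in all, crops included, and the job is handed in when it is done.

Besides the shell and the picture viewer there is one more tool, called as name([rows], argument=value, ...), one row to a line, values as JSON. apply_moves: Moves the arm, as the interface text tells. Its arguments: {"type":"object","properties":{"series":{"type":"array"},"claw":{"type":"number"},"newtons":{"type":"number"}},"required":["series"]}

```bash
ls; mkdir -p pics; python3 - <<'E'
from plant import robot
import cv2,numpy as np
for n in("side","top"):
    im,d=robot.read_camera(n); cv2.imwrite(f"pics/{n}0.png",im); np.save(f"pics/{n}0.npy",d)
    c=robot.calibration(n); print(n,{k:np.round(v,4).tolist() for k,v in c.items()})
s=robot.read_state();print(s)
E
```

```text
pics
side {'fx': 370.04, 'fy': 370.04, 'cx': 253.4919, 'cy': 193.9151, 'D': [-0.0296, 0.0, 0.0, 0.0, 0.0], 'extrinsics': [[0.9516, -0.3065, 0.023, -0.5808], [-0.159, -0.5551, -0.8165, 0.1772], [0.263, 0.7733, -0.5769, 0.6923], [0.0, 0.0, 0.0, 1.0]]}
top {'fx': 366.1477, 'fy': 366.1477, 'cx': 251.2952, 'cy': 194.199, 'D': [-0.0412, 0.0, 0.0, 0.0, 0.0], 'extrinsics': [[-0.0273, -0.9988, 0.0407, 0.0212], [-0.9898, 0.0213, -0.1406, 0.607], [0.1395, -0.0441, -0.9892, 0.8105], [0.0, 0.0, 0.0, 1.0]]}
{'t': 0.1, 'q': array([ 1.14762260e+00,  1.31119208e-01,  1.48914576e+00, -3.25455177e-05,
        1.52300465e+00, -8.54077051e-02]), 'dq': array([-1.04168475e-05, -1.75362916e-03, -3.68174921e-03,  6.41735892e-04,
        1.30577266e-03,  2.11286628e-04]), 'joint_torque': array([ 4.49150612e-04, -5.61334848e+01, -4.93100739e+01,  7.69189093e-02,
        2.90845265e-02, -7.34388345e-05]), 'tool_pos': array([0.19873581, 0.56592132, 0.40378556]), 'orientation': array([-5.27974904e-01, -3.09651216e+00,  2.56199483e-03]), 'force': array([0.08715738, 0.71714714, 0.36292422]), 'wrist_torque': array([-0.00944298,  0.01180852,  0.02610174]), 'gripper_force': 0.0, 'opening': 0.09263582540038778}
```

View pics/side0.png

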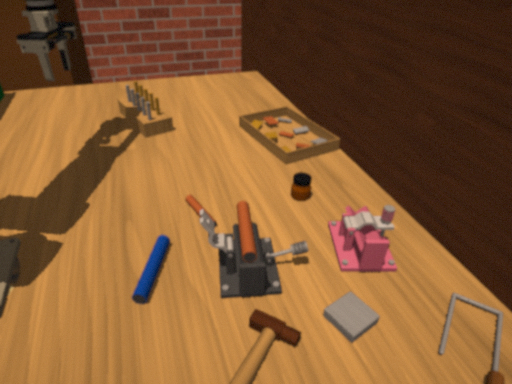

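View pics/top0.png

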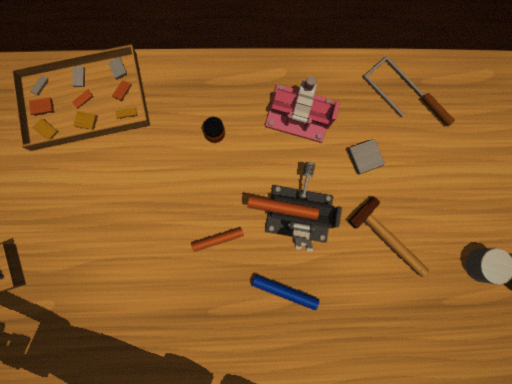

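The side view shows the dark clamp at (248,265), with the copper tube at (246,228), open cap lug at (208,218) and bolt knob at (300,248). The top view shows the clamp at (300,214), the stop at (335,216), the tube from (248,201) to (318,213), the bolt knob at (308,168) and the cap lug at (302,248).

There are two clamp shapes: pink at top (303,112) and dark steel at (300,214). The dark one fits the description. There are three tubes: blue (285,292), small copper (217,240) and large copper in the V block (283,208). The last one fits because it is not blue and is the larger of the copper ones. I'll confirm in an enlarged crop.

```bash
python3 - <<'E'
import cv2,numpy as np
a=cv2.imread("pics/top0.png")[150:260,230:360]; b=cv2.imread("pics/side0.png")[185:305,180:320]
a=cv2.resize(a,(780,660),interpolation=cv2.INTER_CUBIC)
b=cv2.resize(b,None,fx=5,fy=5,interpolation=cv2.INTER_CUBIC)
a=cv2.resize(cv2.imread("pics/top0.png")[155:255,235:355],None,fx=6,fy=6,interpolation=cv2.INTER_CUBIC)
cv2.imwrite("pics/topc.png",a);cv2.imwrite("pics/sidec.png",b)
E
```

```text
(no output)
```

View pics/topc.png

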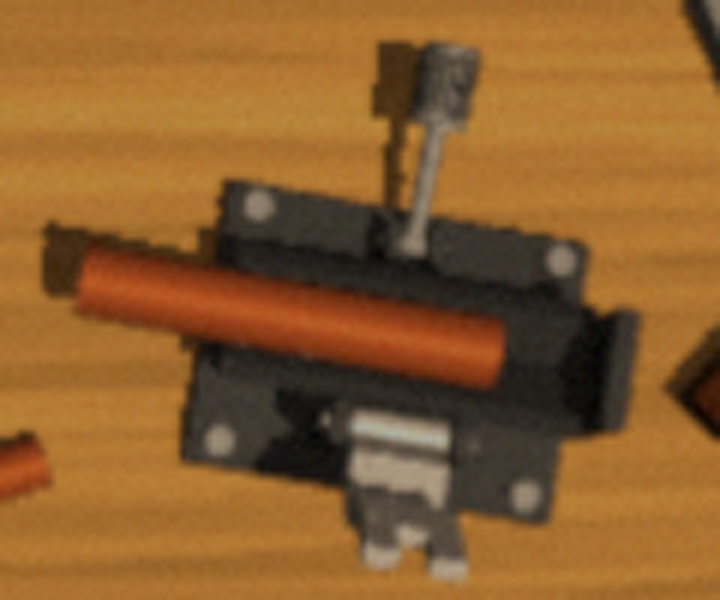

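View pics/sidec.png

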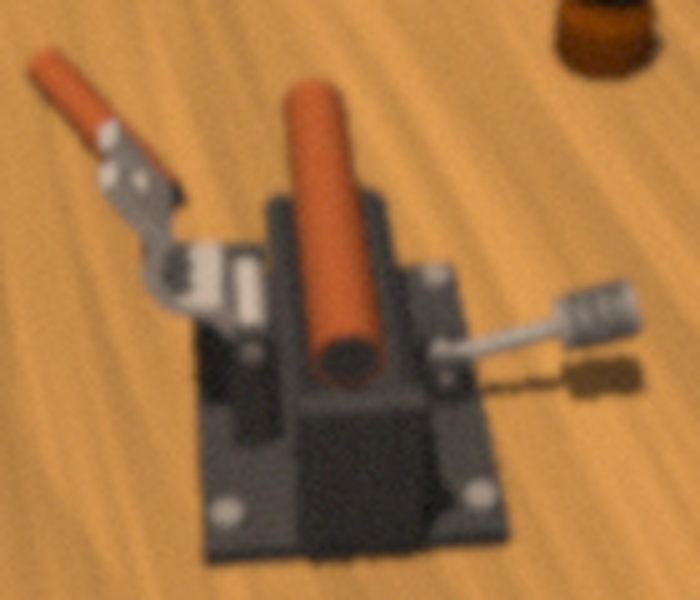

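The crops confirm it: large copper tube lying in the dark clamp. The top crop shows plate corners at (230,180), (588,243), (550,520) and (183,460), and the stop on the right. The side crop shows the tube end face at (348,358), the knob at (600,314) and the lug at (135,180). Next I triangulate and fit.

```bash
cat > h.py <<'E'
import cv2,numpy as np
from plant import robot
C={n:robot.calibration(n) for n in("side","top")}
def K(n): c=C[n]; return np.array([[c["fx"],0,c["cx"]],[0,c["fy"],c["cy"]],[0,0,1]]),np.array(c["D"]),np.array(c["extrinsics"])
def proj(n,P):
    k,D,E=K(n); return cv2.projectPoints(np.atleast_2d(P).astype(float),cv2.Rodrigues(E[:3,:3])[0],E[:3,3],k,D)[0][:,0]
def und(n,p):
    k,D,E=K(n); return cv2.undistortPoints(np.array(p,float).reshape(-1,1,2),k,D)[:,0]
def tri(ps,pt):
    return (lambda X:(X[:3]/X[3]).T)(cv2.triangulatePoints(K("side")[2][:3],K("top")[2][:3],und("side",ps).T,und("top",pt).T))
def tc(p): return (np.array(p,float)+.5)/6-.5+[235,155]
def sc(p): return (np.array(p,float)+.5)/5-.5+[180,185]
E
cat > fit.py <<'E'
from h import *
from scipy.optimize import least_squares
print("tri knob,lug,boltpivot,plate corners\n",tri([sc(p) for p in[(600,314),(138,182),(442,350),(208,560),(508,540)]],[tc(p) for p in[(447,85),(410,528),(412,245),(550,520),(588,243)]]).round(4))
# (view,pix,fn(params)->clamp coords)
def cap(q,a,b): return np.array([-36+a*np.cos(q)-b*np.sin(q),0,64+a*np.sin(q)+b*np.cos(q)])
def bolt(q,r): return np.array([42+r*np.sin(q),0,28+r*np.cos(q)])
ob=[]
A=lambda n,p,f: ob.append((n,(tc if n=="top" else sc)(p),f))
for p,c in zip([(230,180),(588,243),(550,520),(183,460)],[(58,75),(58,-75),(-58,-75),(-58,75)]): A("top",p,lambda v,c=c:np.array([*c,12.]))
for p,c in zip([(208,553),(508,535),(455,265)],[(-58,-75),(58,-75),(58,75)]): A("side",p,lambda v,c=c:np.array([*c,12.]))
A("top",(613,311),lambda v:np.array([23,v[3],86])); A("top",(600,432),lambda v:np.array([-23,v[3],86]))
A("top",(503,352),lambda v:np.array([0,v[4],62+4])); A("side",(348,358),lambda v:np.array([0,v[4],62]))
A("top",(82,280),lambda v:np.array([0,v[4]+160,62+4]))
A("top",(410,528),lambda v:cap(v[5],81,4)); A("side",(138,182),lambda v:cap(v[5],81,4))
A("top",(447,85),lambda v:bolt(v[6],65)); A("side",(600,314),lambda v:bolt(v[6],65))
def W(v,c): s,co=np.sin(v[2]),np.cos(v[2]); return np.array([v[0]+(co*c[0]-s*c[1])/1e3,v[1]+(s*c[0]+co*c[1])/1e3,c[2]/1e3])
def res(v): return np.concatenate([proj(n,W(v,f(v)))[0]-p for n,p,f in ob])
r=least_squares(res,[.55,-.1,-.17,-70,-40,2,1.1],x_scale=[.01,.01,.1,10,10,.1,.1],loss="soft_l1")
v=r.x; print(v.round(4)); print(res(v).reshape(-1,2).round(1).tolist())
for n,c in dict(O=[0,0,0],stop=[0,v[3],62],tend=[0,v[4]+160,62],lug=cap(v[5],81,4),knob=bolt(v[6],74)).items(): print(n,W(v,c).round(4))
np.save("v.npy",v)
E
python3 fit.py
```

```text
tri knob,lug,boltpivot,plate corners
 [[ 0.6641 -0.1315  0.0463]
 [ 0.49   -0.0942  0.1252]
 [ 0.6029 -0.1176  0.0304]
 [ 0.4928 -0.173   0.0054]
 [ 0.6044 -0.1952  0.0038]]
[  0.5623  -0.1106  -0.2038 -68.5622 -32.3422   2.0284   1.282 ]
[[0.3, -0.1], [1.0, 0.5], [0.4, 1.5], [0.0, 0.4], [-0.8, -1.0], [1.2, -1.7], [0.2, -1.2], [0.5, -0.6], [-0.3, -0.4], [-0.6, 0.6], [0.6, 0.2], [0.1, -0.0], [1.4, 1.6], [0.1, -3.7], [0.1, 0.0], [0.4, -0.1]]
O [ 0.5623 -0.1106  0.    ]
stop [ 0.5484 -0.1778  0.062 ]
tend [0.5881 0.0144 0.062 ]
lug [ 0.4885 -0.0954  0.1349]
knob [ 0.6729 -0.1335  0.0491]
```

```bash
cat > st.py <<'E'
# prints fingertip in clamp axes (mm), tool-frame rotation error to (x=-xc,y=yc,z=down) with optional tilt, shift needed to target
import sys
from h import *
from scipy.spatial.transform import Rotation as R
v=np.load("v.npy"); Rc=R.from_euler("z",v[2]).as_matrix()
s=robot.read_state(); Rt=R.from_rotvec(s["orientation"]).as_matrix()
tip=Rc.T@(s["tool_pos"]+Rt[:,2]*.186-[v[0],v[1],0])*1e3
want=Rc@np.diag([-1,1,-1.])
print("t",round(s["t"],2),"tip",tip.round(1),"rot",R.from_matrix(Rt.T@want).as_rotvec().round(3),"F(clamp)",(Rc.T@s["force"]).round(1),"open",round(s["opening"]*1e3,1))
if len(sys.argv)>3:
    T=np.array(sys.argv[1:4],float); print("shift after rot",(want.T@Rc@(T-tip)).round(1))
E
python3 st.py 0 165 200
```

```text
t 0.1 tip [-493.   588.7  217.8] rot [-0.002 -0.    -0.134] F(clamp) [-0.1  0.7  0.4] open 92.6
shift after rot [-493.  -423.7   17.8]
```

apply_moves([
  [[0, 0, 0], [0, 0, -0.067]],
  [[0, 0, 0], [0, 0, -0.067]],
], claw=0)

```text
t: 0.27
tool_pos: [0.1988, 0.566, 0.4041]
orientation: [-0.315, -3.125, 0.002]
force: [0.7, -0.0, -0.1]
opening: 0.0839
gripper_force: 0.0
```

```bash
python3 st.py 0 165 200
```

```text
t 0.27 tip [-493.   588.8  218.1] rot [-0.001 -0.     0.003] F(clamp) [ 0.7  0.1 -0.1] open 83.9
shift after rot [-493.  -423.8   18.1]
```

apply_moves([
  [[-31, -26, 0], [0, 0, 0]],
  [[-31, -26, 0], [0, 0, 0]],
  [[-31, -26, 0], [0, 0, 0]],
  [[-31, -26, 0], [0, 0, 0]],
  [[-31, -26, 0], [0, 0, 0]],
  [[-31, -26, 0], [0, 0, 0]],
  [[-31, -26, 0], [0, 0, 0]],
  [[-31, -26, 0], [0, 0, 0]],
  [[-31, -26, 0], [0, 0, 0]],
  [[-31, -26, 0], [0, 0, 0]],
  [[-31, -26, 0], [0, 0, 0]],
  [[-31, -26, 0], [0, 0, 0]],
])

```text
t: 1.27
tool_pos: [0.5007, 0.1834, 0.4044]
orientation: [-0.32, -3.125, 0.0]
force: [0.5, 1.7, 0.2]
opening: 0.0046
gripper_force: 0.0
```

apply_moves([
  [[-31, -26, 0], [0, 0, 0]],
  [[-31, -26, 0], [0, 0, 0]],
  [[-31, -26, 0], [0, 0, 0]],
  [[-28, -26, 0], [0, 0, 0]],
  [[0, 0, 30], [0, 0, 0]],
  [[0, 0, 30], [0, 0, 0]],
  [[0, 0, 0], [0, 0, 0]],
])

```text
t: 1.85
tool_pos: [0.5956, 0.0579, 0.3372]
orientation: [-0.321, -3.114, 0.002]
force: [-2.0, -0.5, -1.8]
opening: 0.0007
gripper_force: 0.0
```

```bash
python3 st.py 0 165 54; python3 - <<'E'
from h import *
im,d=robot.read_camera("side"); jm,d=robot.read_camera("top")
a=cv2.resize(im[110:310,160:340],(520,578)); b=cv2.resize(jm[140:290,200:310],(280,382))
o=np.zeros((578,800,3),np.uint8);o[:,:520]=a;o[:382,520:]=b;cv2.imwrite("pics/c1.png",o)
E
```

```text
t 1.85 tip [ -3.6 171.3 151.2] rot [-0.002 -0.011 -0.002] F(clamp) [-1.8 -0.9 -1.8] open 0.7
shift after rot [-3.6 -6.3 97.2]
```

View pics/c1.png

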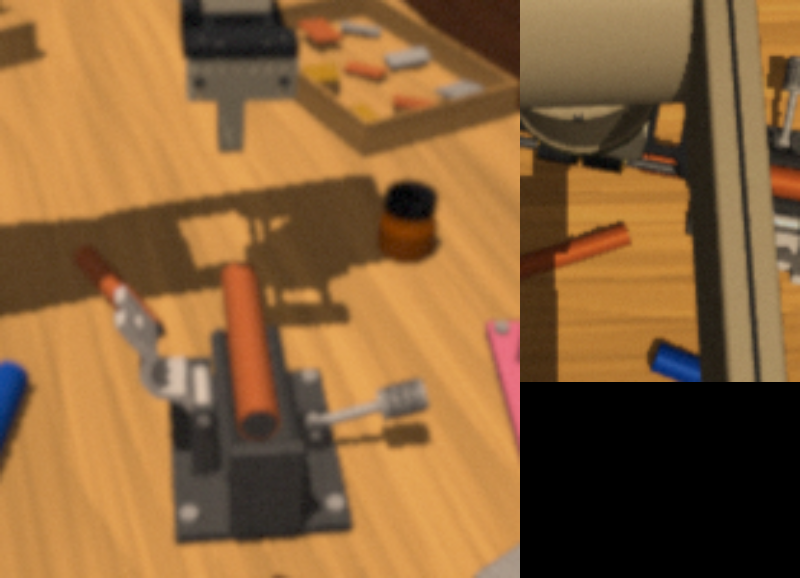

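The picture shows the closed fingers at (230,140), in line with the tube and beyond its free end at (240,270). Nothing has moved. I go down and push.

apply_moves([
  [[0, 0, 25], [0, 0, 0]],
  [[0, 0, 25], [0, 0, 0]],
  [[0, 0, 25], [0, 0, 0]],
  [[0, 0, 22], [0, 0, 0]],
  [[0, 0, 0], [0, 0, 0]],
  [[0, 0, 0], [0, 0, 0]],
])

```text
t: 2.45
tool_pos: [0.5975, 0.0595, 0.2488]
orientation: [-0.318, -3.125, 0.0]
force: [-0.3, -0.0, 1.7]
opening: 0.0004
gripper_force: 0.0
```

```bash
python3 st.py 0 145 54
```

```text
t 2.45 tip [-1.000e-01  1.737e+02  6.280e+01] rot [-0.    -0.     0.001] F(clamp) [-0.2 -0.1  1.7] open 0.4
shift after rot [ -0.1 -28.7   8.8]
```

apply_moves([
  [[0, 0, 9], [0, 0, 0]],
  [[0, -13, 0], [0, 0, 0]],
  [[0, -8, 0], [0, 0, 0]],
  [[0, -5, 0], [0, 0, 0]],
  [[0, -5, 0], [0, 0, 0]],
  [[0, -5, 0], [0, 0, 0]],
  [[0, -5, 0], [0, 0, 0]],
  [[0, 0, 0], [0, 0, 0]],
])

```text
t: 3.12
tool_pos: [0.5893, 0.0179, 0.2393]
orientation: [0.32, 3.124, -0.0]
force: [0.8, -0.1, 0.1]
opening: 0.0005
gripper_force: 0.0
```

```bash
python3 st.py 0 109 54
```

```text
t 3.12 tip [  0.6 131.4  53.3] rot [ 0.     0.001 -0.001] F(clamp) [0.8 0.1 0.1] open 0.5
shift after rot [  0.6 -22.4  -0.7]
```

apply_moves([
  [[0, -4, 0], [0, 0, 0]],
  [[0, -4, 0], [0, 0, 0]],
  [[0, -4, 0], [0, 0, 0]],
  [[0, 0, 0], [0, 0, 0]],
])

```text
t: 3.45
tool_pos: [0.5867, 0.0065, 0.2389]
orientation: [0.32, 3.125, -0.0]
force: [1.0, 0.6, 0.9]
opening: 0.0005
gripper_force: 0.7
```

apply_moves([
  [[0, -4, 0], [0, 0, 0]],
  [[0, -2, 0], [0, 0, 0]],
  [[0, 0, 0], [0, 0, 0]],
])

```text
t: 3.7
tool_pos: [0.5854, 0.0008, 0.2387]
orientation: [-0.32, -3.125, 0.0]
force: [1.0, 1.7, 0.9]
opening: 0.0008
gripper_force: 1.1
```

```bash
python3 st.py 0 109 54;python3 - <<'E'
from h import *
im,d=robot.read_camera("side")
cv2.imwrite("pics/c2.png",cv2.resize(im[150:310,170:320],None,fx=3.75,fy=3.75,interpolation=cv2.INTER_CUBIC))
E
```

```text
t 3.7 tip [1.000e-01 1.137e+02 5.270e+01] rot [-0.  0. -0.] F(clamp) [0.7 1.8 0.9] open 0.8
shift after rot [ 0.1 -4.7 -1.3]
```

View pics/c2.png

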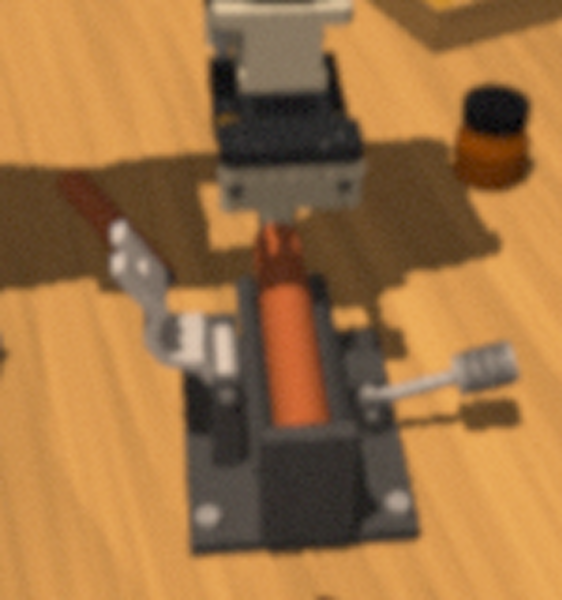

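The tube has slid toward the stop: its near end at (300,425) is now hidden by the stop's top edge. I keep pushing in small steps until the force rises.

apply_moves([
  [[0, -2, 0], [0, 0, 0]],
  [[0, -2, 0], [0, 0, 0]],
  [[0, 0, 0], [0, 0, 0]],
])

```text
t: 4.0
tool_pos: [0.5846, -0.003, 0.2386]
orientation: [-0.32, -3.125, 0.0]
force: [1.4, 2.2, 1.6]
opening: 0.0007
gripper_force: 1.1
```

apply_moves([
  [[0, -2, 0], [0, 0, 0]],
  [[0, -1, 0], [0, 0, 0]],
  [[0, 0, 0], [0, 0, 0]],
])

```text
t: 4.25
tool_pos: [0.584, -0.0059, 0.2386]
orientation: [-0.32, -3.125, 0.0]
force: [1.0, 2.8, 2.0]
opening: 0.0003
gripper_force: 1.1
```

apply_moves([
  [[0, -2, 0], [0, 0, 0]],
  [[0, 0, 0], [0, 0, 0]],
  [[0, 0, 0], [0, 0, 0]],
])

```text
t: 4.5
tool_pos: [0.5837, -0.0068, 0.2387]
orientation: [0.319, 3.125, 0.003]
force: [1.7, 8.3, 1.6]
opening: 0.0007
gripper_force: 4.3
```

```bash
python3 st.py 0 109 54
```

```text
t 4.5 tip [-1.000e-01  1.063e+02  5.270e+01] rot [ 0.002 -0.     0.   ] F(clamp) [-0.   8.4  1.6] open 0.7
shift after rot [-0.1  2.7 -1.3]
```

apply_moves([
  [[0, -2, 0], [0, 0, 0]],
  [[0, 0, 0], [0, 0, 0]],
  [[0, 0, 0], [0, 0, 0]],
])

```text
t: 4.75
tool_pos: [0.5835, -0.0074, 0.2388]
orientation: [0.318, 3.125, 0.007]
force: [4.8, 17.3, 0.5]
opening: 0.0003
gripper_force: 8.4
```

```bash
python3 st.py -73 0 170
```

```text
t 4.75 tip [-1.000e-01  1.062e+02  5.280e+01] rot [0.005 0.    0.001] F(clamp) [ 1.2 17.9  0.5] open 0.3
shift after rot [  72.9 -106.2 -117.2]
```

The tube is seated: the force rose to 17 N with no further travel. Now I back off, lift, and go round behind the cap.

apply_moves([
  [[0, 10, 0], [0, 0, 0]],
  [[0, 12, 0], [0, 0, 0]],
  [[0, 0, -35], [0, 0, 0]],
  [[0, 0, -38], [0, 0, 0]],
  [[0, 0, -38], [0, 0, 0]],
  [[0, 0, -38], [0, 0, 0]],
  [[25, -24, 0], [0, 0, 0]],
  [[25, -24, 0], [0, 0, 0]],
  [[25, -24, 0], [0, 0, 0]],
  [[25, -24, 0], [0, 0, 0]],
  [[25, -24, 0], [0, 0, 0]],
  [[0, 0, 0], [0, 0, 0]],
])

```text
t: 5.75
tool_pos: [0.4374, -0.0821, 0.3869]
orientation: [-0.323, -3.122, 0.003]
force: [-0.4, -0.4, -0.5]
opening: 0.0004
gripper_force: 0.0
```

```bash
python3 st.py -125 0 115
```

```text
t 5.75 tip [-128.7    2.3  200.9] rot [-0.002 -0.003 -0.002] F(clamp) [-0.3 -0.5 -0.5] open 0.4
shift after rot [-3.7 -2.3 85.9]
```

apply_moves([
  [[0, -1, 27], [0, 0, 0]],
  [[0, -1, 26], [0, 0, 0]],
  [[0, 0, 26], [0, 0, 0]],
  [[0, 0, 0], [0, 0, 0]],
  [[-8, 0, 0], [0, 0, 0]],
  [[-8, 0, 0], [0, 0, 0]],
  [[-5, 0, 0], [0, 0, 0]],
  [[-5, 0, 0], [0, 0, 0]],
  [[0, 0, 0], [0, 0, 0]],
])

```text
t: 6.5
tool_pos: [0.4675, -0.0878, 0.3101]
orientation: [0.319, 3.123, -0.001]
force: [0.2, 0.6, -0.2]
opening: 0.0003
gripper_force: 0.0
```

```bash
python3 st.py -48 0 140
```

```text
t 6.5 tip [-97.1   3.1 124.1] rot [-0.     0.002  0.   ] F(clamp) [ 0.1  0.6 -0.2] open 0.3
shift after rot [-49.1  -3.1 -15.9]
```

apply_moves([
  [[-4, -2, 0], [0, 0, 0]],
  [[-5, -1, -1], [0, 0, 0]],
  [[-5, 0, -2], [0, 0, 0]],
  [[-5, 0, -2], [0, 0, 0]],
  [[-5, 0, -2], [0, 0, 0]],
  [[0, 0, 0], [0, 0, 0]],
])

```text
t: 7.0
tool_pos: [0.49, -0.0956, 0.3164]
orientation: [0.32, 3.124, -0.001]
force: [0.1, -0.5, -0.0]
opening: 0.0004
gripper_force: 0.0
```

apply_moves([
  [[-5, 0, -2], [0, 0, 0]],
  [[-5, 0, -2], [0, 0, 0]],
  [[-5, 0, -2], [0, 0, 0]],
  [[-5, 0, -2], [0, 0, 0]],
  [[-5, 0, -2], [0, 0, 0]],
  [[0, 0, 0], [0, 0, 0]],
])

```text
t: 7.5
tool_pos: [0.5144, -0.1006, 0.3264]
orientation: [0.319, 3.124, -0.0]
force: [-0.6, 0.0, 0.3]
opening: 0.0002
gripper_force: 0.0
```

```bash
python3 st.py -48 0 140; python3 - <<'E'
from h import *
im,d=robot.read_camera("side")
cv2.imwrite("pics/c3.png",cv2.resize(im[150:310,170:320],None,fx=3.75,fy=3.75,interpolation=cv2.INTER_CUBIC))
E
```

```text
t 7.5 tip [-4.870e+01  1.000e-01  1.404e+02] rot [-0.     0.001 -0.   ] F(clamp) [-0.6 -0.1  0.3] open 0.2
shift after rot [-0.7 -0.1  0.4]
```

View pics/c3.png

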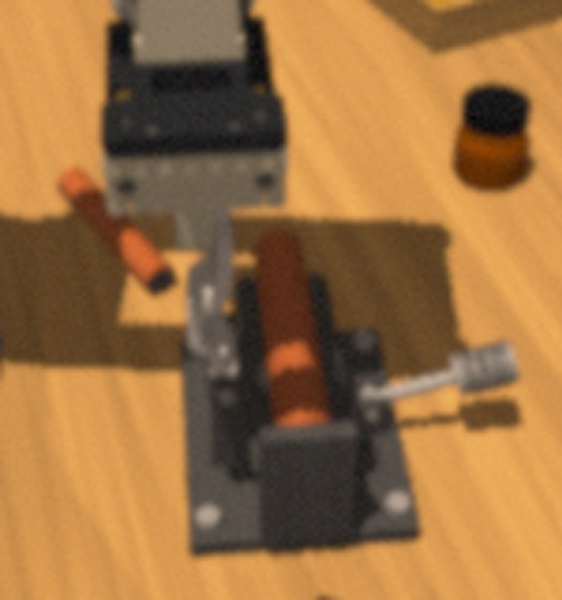

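The cap has been pushed to about upright, with its edge at (215,270), and follows the fingers. I keep along the arc.

apply_moves([
  [[-9, 0, -2], [0, 0, 0]],
  [[-9, 0, -1], [0, 0, 0]],
  [[-8, 0, 2], [0, 0, 0]],
  [[-7, 0, 2], [0, 0, 0]],
  [[-8, 0, 4], [0, 0, 0]],
  [[-7, 0, 4], [0, 0, 0]],
  [[-7, 0, 5], [0, 0, 0]],
  [[-7, 0, 5], [0, 0, 0]],
  [[0, 0, 0], [0, 0, 0]],
])

```text
t: 8.3
tool_pos: [0.5747, -0.1131, 0.3049]
orientation: [-0.319, -3.124, -0.0]
force: [-0.1, -0.1, -0.7]
opening: 0.0006
gripper_force: 0.0
```

```bash
python3 st.py 26 0 109
```

```text
t 8.3 tip [ 12.3   0.2 118.9] rot [ 0.    -0.002 -0.   ] F(clamp) [-0.  -0.1 -0.7] open 0.6
shift after rot [-13.7  -0.2   9.9]
```

apply_moves([
  [[-6, 0, 6], [0, 0, 0]],
  [[-6, 0, 6], [0, 0, 0]],
  [[-5, 0, 7], [0, 0, 0]],
  [[-4, 0, 7], [0, 0, 0]],
  [[-3, 0, 6], [0, 0, 0]],
  [[-2, 0, 5], [0, 0, 0]],
  [[0, 0, 0], [0, 0, 0]],
])

```text
t: 8.88
tool_pos: [0.5995, -0.1181, 0.268]
orientation: [-0.319, -3.123, -0.001]
force: [-0.8, 0.8, -0.1]
opening: 0.0011
gripper_force: 0.0
```

```bash
python3 st.py 44 0 72
```

```text
t 8.88 tip [37.6  0.2 82. ] rot [ 0.    -0.002 -0.   ] F(clamp) [-1.   0.6 -0.1] open 1.1
shift after rot [-6.4 -0.2 10. ]
```

apply_moves([
  [[-6, 0, 0], [0, 0, 0]],
  [[0, 0, 4], [0, 0, 0]],
  [[0, 0, 3], [0, 0, 0]],
  [[0, 0, 2], [0, 0, 0]],
  [[0, 0, 0], [0, 0, 0]],
])

```text
t: 9.3
tool_pos: [0.6053, -0.1193, 0.2602]
orientation: [-0.319, -3.125, -0.0]
force: [-0.2, 0.3, 0.1]
opening: 0.0004
gripper_force: 0.1
```

apply_moves([
  [[0, 0, 2], [0, 0, 0]],
  [[0, 0, 0], [0, 0, 0]],
  [[0, 0, 0], [0, 0, 0]],
])

```text
t: 9.55
tool_pos: [0.6054, -0.1194, 0.2586]
orientation: [-0.32, -3.125, -0.0]
force: [-0.3, 0.3, 0.5]
opening: 0.0005
gripper_force: 0.0
```

```bash
python3 st.py 44 0 72; python3 - <<'E'
from h import *
im,d=robot.read_camera("side")
cv2.imwrite("pics/c4.png",cv2.resize(im[150:310,170:320],None,fx=3.75,fy=3.75,interpolation=cv2.INTER_CUBIC))
E
```

```text
t 9.55 tip [43.9  0.2 72.6] rot [ 0. -0.  0.] F(clamp) [-0.3  0.2  0.5] open 0.5
shift after rot [-0.1 -0.2  0.6]
```

View pics/c4.png

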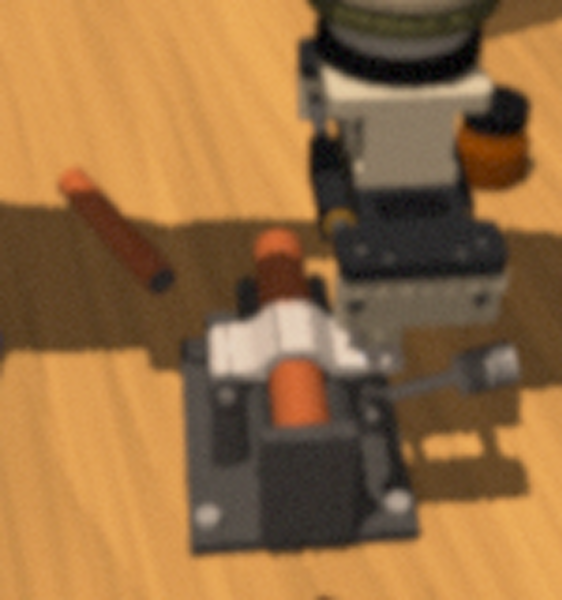

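The cap lies over the tube with the lug under the fingertips at (370,355). I press it onto its stop.

apply_moves([
  [[0, 0, 2], [0, 0, 0]],
  [[0, 0, 0], [0, 0, 0]],
  [[0, 0, 0], [0, 0, 0]],
])

```text
t: 9.85
tool_pos: [0.6057, -0.1194, 0.258]
orientation: [0.319, 3.125, -0.0]
force: [-3.7, 0.3, 8.1]
opening: 0.0003
gripper_force: 4.2
```

apply_moves([
  [[0, 0, 2], [0, 0, 0]],
  [[0, 0, 0], [0, 0, 0]],
  [[0, 0, 0], [0, 0, 0]],
])

```text
t: 10.1
tool_pos: [0.6058, -0.1194, 0.2575]
orientation: [0.319, 3.124, -0.001]
force: [-8.7, 2.3, 17.7]
opening: 0.0006
gripper_force: 9.3
```

```bash
python3 st.py 44 0 72
```

```text
t 10.1 tip [44.6  0.2 71.5] rot [-0.     0.001  0.   ] F(clamp) [-9.   0.5 17.7] open 0.6
shift after rot [ 0.6 -0.2 -0.5]
```

Force rose to 18 N at tip height 71.5, and the shut lug's top is at 72, so the cap is shut. Next I lift and go to the bolt knob with the gripper open.

apply_moves([
  [[0, 0, -15], [0, 0, 0]],
  [[0, 0, -25], [0, 0, 0]],
  [[0, 0, -30], [0, 0, 0]],
  [[-22, 0, 0], [0, 0, 0]],
  [[-24, 0, 0], [0, 0, 0]],
  [[-24, 0, 0], [0, 0, 0]],
  [[0, 0, 0], [0, 0, 0]],
  [[0, 0, 0], [0, 0, 0]],
], claw=0.7, newtons=10)

```text
t: 10.77
tool_pos: [0.6744, -0.1337, 0.3237]
orientation: [-0.319, -3.124, -0.0]
force: [0.4, 0.1, -0.6]
opening: 0.0489
gripper_force: 0.0
```

```bash
python3 st.py 112 0 30; python3 - <<'E'
from h import *
im,d=robot.read_camera("side")
cv2.imwrite("pics/c5.png",cv2.resize(im[150:310,190:340],None,fx=3.75,fy=3.75,interpolation=cv2.INTER_CUBIC))
E
```

```text
t 10.77 tip [1.142e+02 1.000e-01 1.377e+02] rot [ 0.    -0.001 -0.   ] F(clamp) [ 0.3  0.2 -0.6] open 48.9
shift after rot [ 2.200e+00 -1.000e-01  1.077e+02]
```

View pics/c5.png

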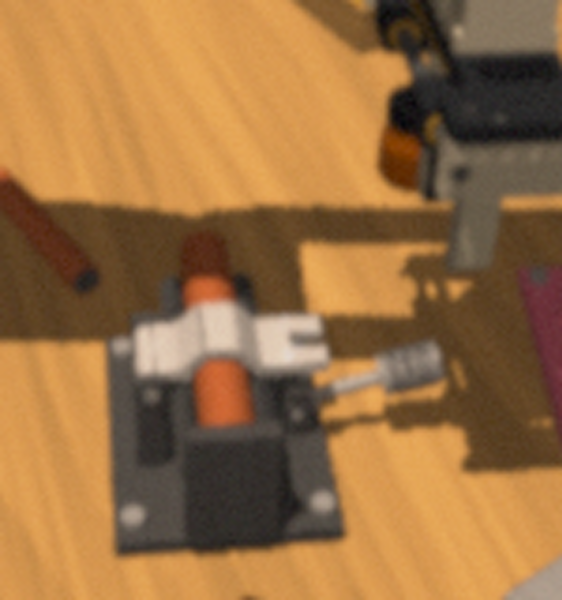

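The cap is shut flat, with its slotted lug at (310,340). The knob at (410,363) is clear and the open fingers are above it. I descend and grip.

apply_moves([
  [[1, 0, 25], [0, 0, 0]],
  [[1, 0, 25], [0, 0, 0]],
  [[0, 0, 25], [0, 0, 0]],
  [[0, 0, 20], [0, 0, 0]],
  [[0, 0, 12], [0, 0, 0]],
  [[0, 0, 0], [0, 0, 0]],
  [[0, 0, 0], [0, 0, 0]],
])

```text
t: 11.4
tool_pos: [0.6716, -0.133, 0.2178]
orientation: [-0.319, -3.124, -0.0]
force: [0.4, 0.4, 0.5]
opening: 0.0652
gripper_force: 0.0
```

apply_moves([
  [[0, 0, 0], [0, 0, 0]],
  [[0, 0, 0], [0, 0, 0]],
  [[0, 0, 0], [0, 0, 0]],
  [[0, 0, 0], [0, 0, 0]],
  [[0, 0, 0], [0, 0, 0]],
  [[0, 0, 0], [0, 0, 0]],
], claw=0, newtons=10)

```text
t: 11.9
tool_pos: [0.6722, -0.1332, 0.2181]
orientation: [0.32, 3.125, -0.0]
force: [-0.3, -0.3, 0.2]
opening: 0.0296
gripper_force: 0.0
```

```bash
python3 st.py 112 0 30
```

```text
t 11.9 tip [1.123e+02 1.000e-01 3.210e+01] rot [-0.  0. -0.] F(clamp) [-0.2 -0.4  0.2] open 29.6
shift after rot [ 0.3 -0.1  2.1]
```

apply_moves([
  [[0, 0, 1], [0, 0, 0]],
  [[0, 0, 0], [0, 0, 0]],
  [[0, 0, 0], [0, 0, 0]],
  [[0, 0, 0], [0, 0, 0]],
])

```text
t: 12.23
tool_pos: [0.6724, -0.1326, 0.2168]
orientation: [0.319, 3.125, 0.001]
force: [3.8, 3.4, -0.3]
opening: 0.0216
gripper_force: 10.0
```

```bash
python3 - <<'E'
import numpy as np
q0=1.28;r=74
Q=np.array([1.28,1.15,1.02,.89,.76,.63,.5,.38,.26,.14,.05,0,-.02])
P=np.c_[42+r*np.sin(Q),28+r*np.cos(Q)-19]
print(np.c_[Q,P].round(1).tolist()); print(np.c_[-np.diff(P[:,0]),-np.diff(P[:,1])].round(1).tolist())
E
python3 st.py
```

```text
[[1.3, 112.9, 30.2], [1.2, 109.5, 39.2], [1.0, 105.1, 47.7], [0.9, 99.5, 55.6], [0.8, 93.0, 62.6], [0.6, 85.6, 68.8], [0.5, 77.5, 73.9], [0.4, 69.4, 77.7], [0.3, 61.0, 80.5], [0.1, 52.3, 82.3], [0.0, 45.7, 82.9], [0.0, 42.0, 83.0], [-0.0, 40.5, 83.0]]
[[3.3, -9.0], [4.5, -8.5], [5.6, -7.8], [6.5, -7.1], [7.4, -6.2], [8.1, -5.1], [8.0, -3.8], [8.4, -2.8], [8.7, -1.8], [6.6, -0.6], [3.7, -0.1], [1.5, 0.0]]
t 12.23 tip [112.4   0.9  30.8] rot [0.001 0.001 0.   ] F(clamp) [ 3.   4.1 -0.3] open 21.6
```

The knob is gripped: opening 21.6 mm for a 22 mm diameter. I swing it up along its arc.

apply_moves([
  [[3.5, 0, -9], [0, 0, 0]],
  [[4.5, 0, -8.5], [0, 0, 0]],
  [[5.5, 0, -8], [0, 0, 0]],
  [[6.5, 0, -7], [0, 0, 0]],
  [[0, 0, 0], [0, 0, 0]],
])

```text
t: 12.65
tool_pos: [0.6518, -0.1284, 0.25]
orientation: [-0.319, -3.124, -0.002]
force: [0.8, 4.8, 0.2]
opening: 0.0217
gripper_force: 10.0
```

```bash
python3 st.py 93 0 62.6
```

```text
t 12.65 tip [91.1  0.9 64. ] rot [ 0.001 -0.001  0.   ] F(clamp) [-0.2  4.8  0.2] open 21.7
shift after rot [-1.9 -0.9  1.4]
```

apply_moves([
  [[7.5, 0, -6], [0, 0, 0]],
  [[8, 0, -5], [0, 0, 0]],
  [[8, 0, -4], [0, 0, 0]],
  [[0, 0, 0], [0, 0, 0]],
])

```text
t: 12.98
tool_pos: [0.6287, -0.1236, 0.2647]
orientation: [-0.319, -3.125, -0.001]
force: [0.2, 5.6, 0.8]
opening: 0.0216
gripper_force: 10.0
```

```bash
python3 st.py 69.4 0 77.7
```

```text
t 12.98 tip [67.6  0.9 78.7] rot [ 0.001 -0.     0.   ] F(clamp) [-0.9  5.5  0.8] open 21.6
shift after rot [-1.8 -0.9  1. ]
```

apply_moves([
  [[8, 1, -2], [0, 0, 0]],
  [[8, 0, -1.5], [0, 0, 0]],
  [[5, 0, -0.5], [0, 0, 0]],
  [[3, 0, 0], [0, 0, 0]],
  [[0, 0, 0], [0, 0, 0]],
  [[0, 0, 0], [0, 0, 0]],
])

```text
t: 13.48
tool_pos: [0.6062, -0.1186, 0.2693]
orientation: [0.32, 3.124, -0.001]
force: [0.8, 1.6, 7.2]
opening: 0.0216
gripper_force: 10.0
```

```bash
python3 st.py 42 0 83
```

```text
t 13.48 tip [44.8  1.  83.3] rot [-0.     0.001 -0.   ] F(clamp) [0.5 1.8 7.2] open 21.6
shift after rot [ 2.8 -1.   0.3]
```

apply_moves([
  [[2, 0, -1], [0, 0, 0]],
  [[0, 0, 0], [0, 0, 0]],
  [[0, 0, 0], [0, 0, 0]],
])

```text
t: 13.73
tool_pos: [0.6041, -0.1182, 0.2696]
orientation: [0.32, 3.125, -0.0]
force: [0.9, 0.8, 5.5]
opening: 0.0216
gripper_force: 10.0
```

```bash
python3 st.py 42 0 83
```

```text
t 13.73 tip [42.5  1.  83.6] rot [-0.  0. -0.] F(clamp) [0.7 1.  5.5] open 21.6
shift after rot [ 0.5 -1.   0.6]
```

apply_moves([
  [[2, 0, 0], [0, 0, 0]],
  [[0, 0, 0], [0, 0, 0]],
  [[0, 0, 0], [0, 0, 0]],
])

```text
t: 13.98
tool_pos: [0.6023, -0.1178, 0.2695]
orientation: [0.32, 3.125, -0.0]
force: [1.9, 0.2, 5.3]
opening: 0.0215
gripper_force: 10.0
```

```bash
python3 st.py 42 0 83
```

```text
t 13.98 tip [40.7  1.  83.5] rot [-0.  0. -0.] F(clamp) [1.8 0.5 5.3] open 21.5
shift after rot [-1.3 -1.   0.5]
```

apply_moves([
  [[2, 0, 0], [0, 0, 0]],
  [[0, 0, 0], [0, 0, 0]],
  [[0, 0, 0], [0, 0, 0]],
])

```text
t: 14.23
tool_pos: [0.6003, -0.1174, 0.2695]
orientation: [0.32, 3.125, -0.0]
force: [2.6, -0.1, 5.2]
opening: 0.0217
gripper_force: 10.0
```

apply_moves([
  [[2, 0, 0], [0, 0, 0]],
  [[0, 0, 0], [0, 0, 0]],
  [[0, 0, 0], [0, 0, 0]],
])

```text
t: 14.48
tool_pos: [0.5982, -0.117, 0.2694]
orientation: [0.32, 3.125, -0.0]
force: [1.7, 0.5, 5.8]
opening: 0.0213
gripper_force: 10.0
```

```bash
python3 st.py 42 0 83
```

```text
t 14.48 tip [36.4  1.  83.4] rot [-0.  0. -0.] F(clamp) [1.5 0.8 5.8] open 21.3
shift after rot [-5.6 -1.   0.4]
```

The pads now slip along the knob, so I release and push the knob home from its +x side with closed fingers.

apply_moves([
  [[0, 0, 0], [0, 0, 0]],
  [[0, 0, 0], [0, 0, 0]],
  [[0, 0, 0], [0, 0, 0]],
  [[0, 0, 0], [0, 0, 0]],
  [[0, 0, -20], [0, 0, 0]],
  [[0, 0, -25], [0, 0, 0]],
  [[-20, -1, 0], [0, 0, 0]],
  [[-25, 0, 0], [0, 0, 0]],
  [[0, 0, 0], [0, 0, 0]],
], claw=0.6)

```text
t: 15.23
tool_pos: [0.6444, -0.1276, 0.3139]
orientation: [0.32, 3.124, -0.0]
force: [1.1, 0.1, 0.8]
opening: 0.0557
gripper_force: 0.0
```

apply_moves([
  [[0, 0, 0], [0, 0, 0]],
  [[0, 0, 0], [0, 0, 0]],
  [[0, 0, 0], [0, 0, 0]],
  [[0, 0, 0], [0, 0, 0]],
  [[0, 0, 0], [0, 0, 0]],
  [[0, 0, 0], [0, 0, 0]],
  [[0, 0, 0], [0, 0, 0]],
  [[0, 0, 0], [0, 0, 0]],
  [[0, 0, 0], [0, 0, 0]],
], claw=0)

```text
t: 15.98
tool_pos: [0.6422, -0.127, 0.3144]
orientation: [0.32, 3.125, -0.0]
force: [0.4, 0.4, -1.0]
opening: 0.0018
gripper_force: 0.0
```

```bash
python3 st.py 80 0 86; python3 - <<'E'
from h import *
im,d=robot.read_camera("side"); jm,e=robot.read_camera("top")
cv2.imwrite("pics/c6.png",im); cv2.imwrite("pics/c6t.png",jm)
E
```

```text
t 15.98 tip [8.160e+01 1.000e-01 1.284e+02] rot [-0.  0. -0.] F(clamp) [ 0.3  0.5 -1. ] open 1.8
shift after rot [ 1.6 -0.1 42.4]
```

apply_moves([
  [[0, 0, 21], [0, 0, 0]],
  [[0, 0, 20], [0, 0, 0]],
  [[0, 0, 0], [0, 0, 0]],
  [[6, 0, 0], [0, 0, 0]],
  [[6, 0, 0], [0, 0, 0]],
  [[3, 0, 0], [0, 0, 0]],
  [[0, 0, 0], [0, 0, 0]],
])

```text
t: 16.67
tool_pos: [0.6273, -0.1239, 0.2748]
orientation: [0.319, 3.123, -0.0]
force: [-0.4, 0.1, -0.2]
opening: 0.0007
gripper_force: 0.0
```

apply_moves([
  [[2, 0, 0], [0, 0, 0]],
  [[2, 0, 0], [0, 0, 0]],
  [[0, 0, 0], [0, 0, 0]],
])

```text
t: 16.92
tool_pos: [0.6237, -0.1232, 0.2741]
orientation: [0.319, 3.124, -0.0]
force: [0.8, 0.3, 1.0]
opening: 0.0008
gripper_force: 0.4
```

```bash
python3 st.py 42 0 83
```

```text
t 16.92 tip [63.   0.1 88.1] rot [-0.     0.001 -0.   ] F(clamp) [0.7 0.5 1. ] open 0.8
shift after rot [21.  -0.1  5.1]
```

apply_moves([
  [[2, 0, 0], [0, 0, 0]],
  [[0, 0, 0], [0, 0, 0]],
  [[0, 0, 0], [0, 0, 0]],
])

```text
t: 17.17
tool_pos: [0.6223, -0.1228, 0.274]
orientation: [0.319, 3.123, -0.0]
force: [5.0, -0.8, 0.2]
opening: 0.0007
gripper_force: 2.6
```

apply_moves([
  [[2, 0, 0], [0, 0, 0]],
  [[0, 0, 0], [0, 0, 0]],
  [[0, 0, 0], [0, 0, 0]],
])

```text
t: 17.42
tool_pos: [0.6213, -0.1227, 0.2742]
orientation: [0.319, 3.119, -0.001]
force: [12.4, -2.6, -4.8]
opening: 0.0002
gripper_force: 6.6
```

```bash
python3 st.py 42 0 83
```

```text
t 17.42 tip [61.3  0.1 88.2] rot [-0.     0.006 -0.   ] F(clamp) [12.7 -0.1 -4.8] open 0.2
shift after rot [19.3 -0.1  5.2]
```

It is firm at x = 61, where an upright knob would be. One more nudge, then I retreat and look.

apply_moves([
  [[1.5, 0, 0], [0, 0, 0]],
  [[0, 0, 0], [0, 0, 0]],
  [[0, 0, 0], [0, 0, 0]],
])

```text
t: 17.67
tool_pos: [0.6205, -0.1225, 0.2743]
orientation: [0.319, 3.117, -0.001]
force: [19.3, -3.4, -8.4]
opening: 0.0005
gripper_force: 9.7
```

apply_moves([
  [[-10, 0, 0], [0, 0, 0]],
  [[-20, 0, 0], [0, 0, 0]],
  [[0, 0, -35], [0, 0, 0]],
  [[0, 0, -35], [0, 0, 0]],
  [[0, 30, -15], [0, 0, 0]],
  [[0, 38, 0], [0, 0, 0]],
  [[0, 38, 0], [0, 0, 0]],
  [[0, 38, 0], [0, 0, 0]],
  [[0, 38, 0], [0, 0, 0]],
  [[0, 38, 0], [0, 0, 0]],
  [[0, 38, 0], [0, 0, 0]],
  [[0, 0, 0], [0, 0, 0]],
])

```text
t: 18.67
tool_pos: [0.6995, 0.1316, 0.3574]
orientation: [-0.311, -3.124, -0.004]
force: [1.4, 0.2, -1.1]
opening: 0.0003
gripper_force: 0.0
```

```bash
python3 st.py; python3 - <<'E'
from h import *
v=np.load("v.npy")
im,d=robot.read_camera("side"); jm,e=robot.read_camera("top")
def W(c): s,co=np.sin(v[2]),np.cos(v[2]); return [v[0]+(co*c[0]-s*c[1])/1e3,v[1]+(s*c[0]+co*c[1])/1e3,c[2]/1e3]
print("expect top-of-knob, tube free end",[ (n,(proj(n,[W((42,0,108)),W((0,v[3]+160,62)),W((55,18,68))])).round(1).tolist()) for n in("side","top")])
o=np.zeros((560,800,3),np.uint8)
o[:,:420]=cv2.resize(im[190:310,205:295],(420,560),interpolation=cv2.INTER_CUBIC)
o[:420,420:]=cv2.resize(jm[160:260,250:340],(380,420),interpolation=cv2.INTER_CUBIC)
cv2.imwrite("pics/c7.png",o)
E
```

```text
t 18.67 tip [ 84.9 265.4 171.4] rot [ 0.002 -0.002  0.006] F(clamp) [ 1.4  0.5 -1.1] open 0.3
expect top-of-knob, tube free end [('side', [[270.7, 225.3], [244.1, 215.3], [274.9, 234.6]]), ('top', [[310.4, 190.5], [264.0, 204.3], [300.0, 186.2]])]
```

View pics/c7.png

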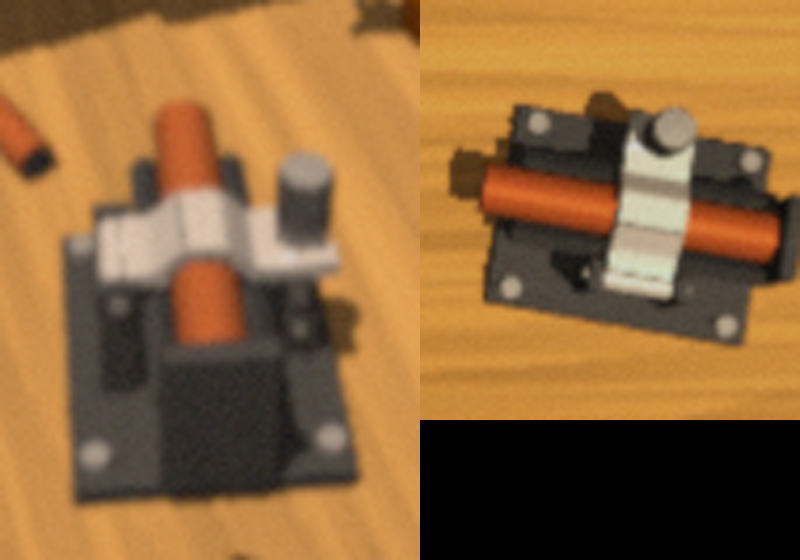

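The picture shows the knob upright in the lug slot. Its top is at side pixel (270.6,226) and top pixel (310.4,190), against predicted (270.7,225) and (310.4,190.5). The cap lies flat. The tube's free end moved about 38 mm, against a measured gap of about 36 mm, and its near end is at the stop. The robot is clear, so I hand in.

```bash
python3 -c "
from plant import robot
print(robot.close_job())"
```

```text
the job is handed in; nothing more can be done
None
```

I handed the job in at about 19 s: by force and camera checks the tube sits against the stop, the cap is shut and the bolt is upright in the lug slot, with the robot clear; the judge's verdict was not returned.

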